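Change over the pearl trays under the soldering stands

TASK

Two soldering stands each have a shallow pearl tray that slides out towards you. First push the narrow tray, which stands open, fully home; then hook a fingertip behind the upright front lip of the wide tray and draw it out to its stop. Do not pinch the lips, and leave the dish, the steel block, the glass and the hammer where they are; take your hand clear at the end.

Things in the scene. Friction and masses are not known exactly. Their poses are not given: they have to be found in the camera images.
- wide_stand: low wooden soldering stand, cork top, 190 mm wide (y), 200 mm deep (x), 60 mm high, fixed; a steel dish stands on it. Origin on the bench under the middle of its front edge; its x axis points from front to back, so the tray comes out along -x. Yaw up to 0.25 rad either way. A shallow metal tray 160 mm wide slides under the deck.
- narrow_stand: low wooden soldering stand, cork top, 125 mm wide (y), 200 mm deep (x), 60 mm high, fixed; a steel cube stands on it. Origin on the bench under the middle of its front edge; its x axis points from front to back, so the tray comes out along -x. Yaw up to 0.25 rad either way. A shallow metal tray 95 mm wide slides under the deck.
- wide_lip (a point): top middle of the wide tray's front lip: upright steel plate 160 mm wide (stand's y), 10 mm thick, top 50 mm above the bench. Behind it, towards the stand, an open pocket over the tray floor (13 mm above the bench; side walls to 21 mm), 50 mm from the lip's rear face to the stand's front with the tray home, more as it comes out.
- narrow_lip (a point): top middle of the narrow tray's front lip: upright steel plate 95 mm wide (stand's y), 10 mm thick, top 50 mm above the bench. Behind it, towards the stand, an open pocket over the tray floor (13 mm above the bench; side walls to 21 mm), 50 mm from the lip's rear face to the stand's front with the tray home, more as it comes out.
- wide_tray (a joint): travel of the wide tray out of its stand, in m: 0 = fully home, 0.100 = out against its stop. Slides with about 2.5 N of friction, no spring, stays where it is left. Of its lip, wide_tray_c0 is the front (outer) half and wide_tray_c1 the rear half, against which a hooked finger bears.
- narrow_tray (a joint): travel of the narrow tray out of its stand, in m: 0 = fully home, 0.100 = out against its stop. Slides with about 2.5 N of friction, no spring, stays where it is left. Of its lip, narrow_tray_c0 is the front (outer) half and narrow_tray_c1 the rear half, against which a hooked finger bears.
- doming_block: loose bystander: dark steel cube 46 mm with round hollows, 0.76 kg, standing on the narrow stand's deck; origin under its centre
- dish: loose bystander: shallow steel dish, 90 mm across, 18 mm high, on the wide stand's deck; origin under its centre
- beaker: loose bystander: empty glass, 72 mm across, 95 mm high, standing on the bench to the left; origin under its centre
- hammer: loose bystander: small hammer, 220 mm long, lying on the bench to the right, pointing away from the robot; less than 40 mm high; origin near the middle of its length

How it is judged:
On the way, in this order (a step that is already met when the one before it is completed fails the run):
1. the narrow tray is pushed fully home (value of joint narrow_tray below 0.006 m), for 0.2 s.
2. the wide tray is being drawn by a finger that bears on the rear face of its lip (value of joint wide_tray above 0.03 m and contact force between the fingers and wide_tray_c1 above 0.3 N), for 0.05 s.
3. the wide tray is out to its stop (value of joint wide_tray above 0.092 m), for 0.1 s.
At the end, for the whole second after the job is handed in: the narrow tray is home (within 6 mm), the wide tray is out to its stop (at least 92 of 100 mm), both at rest, and the dish, steel block, glass and hammer are within 20 mm of where they stood (value of joint narrow_tray below 0.006 m and value of joint wide_tray above 0.092 m and velocity of joint each of wide_tray, narrow_tray below 0.01 m/s and distance of each of doming_block, dish, beaker, hammer from where it was at the start of the episode below 0.02 m); the robot touches nothing.
It fails at once if the dish, steel block, glass or hammer is moved more than 20 mm or tipped (distance of any of doming_block, dish, beaker, hammer from where it was at the start of the episode above 0.02 m or angle between any of doming_block, dish, beaker's own z axis and vertical above 0.35 rad).
It fails at once if the wide tray's lip is pinched (fingers press on its front and its back at once) (contact force between the fingers and wide_tray_c0 above 4 N and contact force between the fingers and wide_tray_c1 above 4 N).
It fails at once if the narrow tray's lip is pinched (fingers press on its front and its back at once) (contact force between the fingers and narrow_tray_c0 above 4 N and contact force between the fingers and narrow_tray_c1 above 4 N).
It also fails if it takes over 51 s, if anything falls off the work surface, if the arm or the gripper's body presses on something with over 40 N, if the wrist force passes 120 N, or if a joint passes its speed limit or range.

ROBOT

A 7-joint arm with a two-finger parallel gripper is mounted at the origin on the work surface. World frame = base frame: x ahead of the robot, y to its left, z up, the work surface at z = 0. Lengths are in m, angles in rad, forces in N, time in s.
With the tool pointing down it reaches from about 0.4 to 0.85 m from the base axis. Payload 4.5 kg.
Tool frame: the origin (TCP) lies midway between the tips of the shut fingers; the grasp point (between the pads) lies 19 mm behind it; z points along the fingers, y is the line along which they close (so a half turn about z gives the same grasp; the last joint's range is limited). The gripper opens to 85 mm and grips with 20 to 120 N. Pads are 22 mm wide; open, the fingers measure 114 mm over their backs; the gripper's body (76 mm by 85 mm) begins 54 mm behind the grasp point. The pads swing forward as they close: fully open they stand 13 mm farther back than shut.
Start: joints at [-1.121, 0.689, -0.195, 1.565, 0.157, 0.902, -0.215], TCP at [0.252, 0.572, 0.231] pointing down, gripper open.
Joint ranges: [-3.01, 3.01], [-0.46, 2.08], [-1.47, 1.51], [0.13, 2.56], [-1, 4.14], [0.04, 2.09], [-2.66, 2.66]. Speed limits (rad/s): [2.57, 2.57, 3.14, 3.14, 3.14, 3.14, 3.14].

INTERFACE

Orientations are given as a unit quaternion [x, y, z, w].
In Python, from station import sensors, vision, sign_off gives the robot as it stands.
- The arm moves only by the tool apply_moves, never from a script. Its argument "commands" is a list of rows, each a list of 4 numbers: the shift along the tool's x, y, z in cm, then the turn about the tool's z in rad. A call has exactly 10 rows; each row is the pose to reach, as a shift and turn from the pose commanded when the call began, along the tool's axes at that moment; what a row does not reach only later rows make up. A row lasts 1/12 s, in which the tool goes at most 41.7 mm and 7.16 degrees, less where a joint would pass 70% of its speed; a pose out of reach is approached as far as the arm can. A call with a gripper value outside its range is refused whole. "fingers" is the opening, from 0 (shut) to 1 (fully open), set as the call begins (left out, the last holds). The fingers move at their own pace and stop on an object; "grip_force" is the grip in N (left out, the last holds). Time passes only in rows, so rows that repeat a pose let the fingers close, or fill a call up. It gives the time, the measured TCP pose, the force, the opening and the grip force at its end, in the units of the state.
- sensors.get_obs(): the state, without advancing time (a new reading comes with each control period).
- vision.snapshot(name): name is "scene" or "top"; returns a dict with "color" (480x640x3 uint8, red, green, blue), "depth" (480x640 float32, m along the optical axis (not along the pixel's ray), 0 where there is no reading), "K" (3x3 intrinsics, pixels), "rvec" (rotation vector, rad) and "tvec" (3), from world to camera coordinates, as OpenCV has them. Camera axes: x right, y down, z forward; pixel columns grow to the right and rows downward; lengths in m; the calibration is good to about 2 mm. A picture is of the moment at which its call begins.
- sign_off(): hands the job in; it is judged then, once.
The state is a dict: "t": time; "joint_positions": joint angles; "joint_velocities": joint speeds; "joint_torque": joint torques, N m; "tool_pos": TCP position; "tcp_rot": TCP orientation; "force": force on the tool from outside, world axes, zero at the start; "torque": the same for the moment, N m; "gripper_width": finger opening in m; "grip_force": force on a finger pad.
Only numpy, scipy, OpenCV 4.12 (cv2) and the standard library are available. Lean on these libraries where they do the work, as an engineer would, in place of code of your own. Each camera call takes 0.05 s, during which the arm holds its last target. There are 200 camera calls.

## Working session

There is one attempt and no reset: what is moved stays moved. The work goes in short steps, Python scripts to look and compute and a tool call to move; the robot and the scene stay as the last step left them, time stands still between calls to the robot, and variables do not carry over. Pictures are saved under pics/ and viewed, at most 10 in all, crops included, and the job is handed in when it is done.

Besides the shell and the picture viewer there is one more tool, called after "Request:" as name(argument=value, ...) on one line, values as JSON. apply_moves: Moves the arm, as the interface text tells. Its arguments: {"type":"object","properties":{"commands":{"type":"array"},"fingers":{"type":"number"},"grip_force":{"type":"number"}},"required":["commands"]}

```bash
mkdir -p pics; cat > h.py <<'E'
import numpy as np, cv2
from station import sensors, vision
def snap(n):
    s=vision.snapshot(n); s['R']=cv2.Rodrigues(np.array(s['rvec'],float))[0]; s['t']=np.array(s['tvec'],float).ravel(); return s
def cloud(s):
    d=s['depth']; K=s['K']; v,u=np.mgrid[:480,:640]
    p=np.stack([(u-K[0,2])/K[0,0]*d,(v-K[1,2])/K[1,1]*d,d],-1)
    w=(p-s['t'])@s['R']; w[d==0]=np.nan; return w
E
python3 - <<'E'
from h import *
for n in('top','scene'):
    s=snap(n); cv2.imwrite(f'pics/{n}0.png',s['color'][...,::-1]); w=cloud(s); np.savez(f'{n}.npz',w=w,**{k:s[k] for k in('color','depth','K','R','t')})
    print(n,-s['R'].T@s['t'],w[240,320])
o=sensors.get_obs(); print(o)
E
```

```text
top [ 0.40627825 -0.00654565  1.12378545] [ 0.58734383 -0.00505267  0.00102529]
scene [1.098624   0.89675771 0.86253787] [ 0.58041385 -0.00935017 -0.00172287]
{'t': 0.1, 'joint_positions': array([-1.12119172,  0.68991525, -0.1945088 ,  1.56623874,  0.15727881,
        0.90247559, -0.21508862]), 'joint_velocities': array([-0.00157088, -0.00216219, -0.00170395, -0.00385414, -0.00120156,
        0.00186273,  0.00065215]), 'joint_torque': array([-3.28348659e-03, -5.40601301e+01, -1.27144799e+00, -1.58984864e+01,
        9.41824343e-03,  4.41248922e-03, -4.95181581e-06]), 'tool_pos': array([0.25226112, 0.57119983, 0.23055484]), 'tcp_rot': array([ 2.06375627e-01,  9.78472493e-01, -8.16258047e-04, -1.17930142e-04]), 'force': array([-0.59422133,  0.02538082,  0.14361276]), 'torque': array([-0.01489737, -0.0098186 ,  0.01240993]), 'grip_force': 0.0, 'gripper_width': 0.08499351469791563}
```

View pics/top0.png

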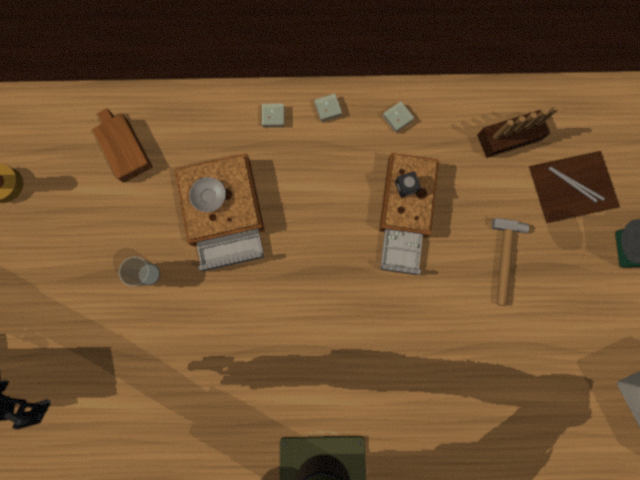

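View pics/scene0.png

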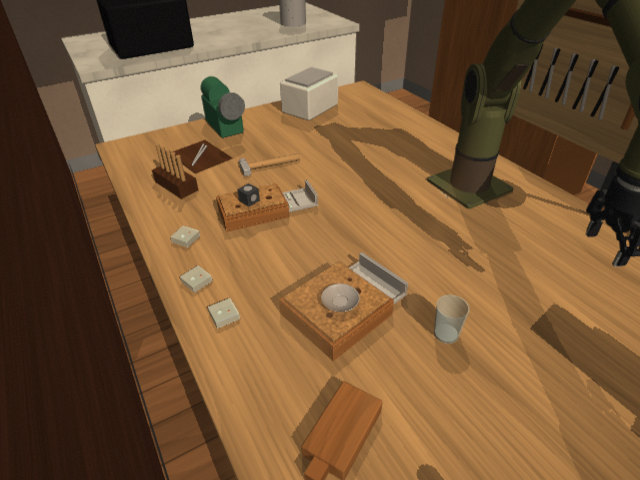

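The top view shows the wide stand around (218,198) with its lip along (200,267)–(263,253). The narrow stand is around (411,193), its tray open, lip along (381,270)–(421,273). The beaker is at (138,271) and the hammer near (507,260). Next I fit the deck tops and lips from depth.

```bash
python3 - <<'E'
from h import *
w=np.load('top.npz')['w']
def rect(m,name):
    p=w[m][:,:2].astype(np.float32)*1000; r=cv2.minAreaRect(p); b=cv2.boxPoints(r); print(name,len(p),np.round(r[0],1),np.round(r[1],1),round(r[2],2),np.round(b).tolist())
v,u=np.mgrid[:480,:640]; z=w[...,2]
for n,(a,b,c,d) in dict(wide=(165,275,145,250),narrow=(375,445,145,240)).items():
    m=(u>a)&(u<b)&(v>c)&(v<d)&(z>.052)&(z<.066); rect(m,n+' deck'); print(np.median(z[m]))
for n,(a,b,c,d) in dict(wide=(190,275,225,285),narrow=(372,432,236,290)).items():
    m=(u>a)&(u<b)&(v>c)&(v<d)&(z>.042)&(z<.0525); rect(m,n+' lip'); print(np.median(z[m]))
m=(u>110)&(u<170)&(v>250)&(v<295)&(z>.03); rect(m,'beaker')
m=(u>480)&(u<540)&(v>205)&(v<315)&(z>.008); rect(m,'hammer')
E
```

```text
wide deck 4427 [692.4 252.6] [199.4 189. ] 11.81 [[575.0, 325.0], [614.0, 140.0], [809.0, 181.0], [771.0, 366.0]]
0.05921499009513869
narrow deck 2865 [ 696.  -236.3] [123.9 200.1] 80.66 [[587.0, -281.0], [785.0, -314.0], [805.0, -191.0], [607.0, -159.0]]
0.05933282152044998
wide lip 489 [565.7 223.1] [ 80.8 182.3] 11.77 [[508.0, 304.0], [545.0, 126.0], [624.0, 142.0], [587.0, 321.0]]
0.049215172696696514
narrow lip 156 [ 503.6 -204.5] [93.8 10.4] 81.24 [[491.0, -250.0], [502.0, -252.0], [516.0, -159.0], [506.0, -157.0]]
0.04910853591213117
beaker 686 [504.4 438. ] [69.5 70.9] 0.49 [[469.0, 473.0], [470.0, 402.0], [539.0, 403.0], [539.0, 474.0]]
hammer 1180 [ 520.7 -487.7] [ 89.2 222.5] 84.69 [[406.0, -522.0], [627.0, -542.0], [636.0, -454.0], [414.0, -433.0]]
```

Request:
apply_moves(commands=[[-2.6,-1.8,0,-0.025],[-5.2,-3.6,0,-0.05],[-7.8,-5.4,0,-0.075],[-10.4,-7.2,0,-0.1],[-13,-9,0,-0.125],[-15.6,-10.8,0,-0.15],[-18.2,-12.6,0,-0.175],[-20.8,-14.4,0,-0.2],[-23.4,-16.2,0,-0.225],[-26,-18,0,-0.253]], fingers=0)

```text
t: 0.93
tool_pos: [0.418, 0.3005, 0.2311]
tcp_rot: [0.081, 0.997, -0.0, -0.0]
force: [0.4, 0.1, 0.7]
gripper_width: 0.0
grip_force: 0.0
```

Request:
apply_moves(commands=[[-0.7,-3.6,0,0],[-1.4,-7.2,0,0],[-2.1,-10.8,0,0],[-2.8,-14.4,0,0],[-3.5,-18,0,0],[-4.2,-21.6,0,0],[-4.9,-25.2,0,0],[-5.6,-28.8,0,0],[-6.3,-32.4,0,0],[-7,-36,0,0]])

```text
t: 1.77
tool_pos: [0.4278, -0.0663, 0.2312]
tcp_rot: [0.081, 0.997, 0.0, -0.0]
force: [0.7, -0.4, -0.4]
gripper_width: 0.0002
grip_force: 0.0
```

Request:
apply_moves(commands=[[-0.6,-3.1,0,0],[-1.3,-6.2,0,0],[-1.9,-9.3,1,0],[-2.6,-12.4,4,0],[-2.6,-12.4,7.5,0],[-2.6,-12.4,11,0],[-2.6,-12.4,14.5,0],[-2.6,-12.4,17.5,0],[-2.6,-12.4,20,0],[-2.6,-12.4,20,0]])

```text
t: 2.6
tool_pos: [0.4316, -0.1899, 0.0273]
tcp_rot: [0.081, 0.997, 0.001, -0.004]
force: [0.3, -0.2, 0.8]
gripper_width: 0.0
grip_force: 0.0
```

Request:
apply_moves(commands=[[-2,0,0,0],[-4,0,0,0],[-5,0,0,0],[-5.6,0,0,0],[-6.2,0,0,0],[-6.8,0,0,0],[-7.4,0,0,0],[-8,0,0,0],[-8.6,0,0,0],[-9,0,0,0]])

```text
t: 3.43
tool_pos: [0.5234, -0.206, 0.0313]
tcp_rot: [0.081, 0.997, -0.0, 0.0]
force: [-1.8, 0.3, 2.8]
gripper_width: -0.0
grip_force: 1.3
```

Request:
apply_moves(commands=[[-0.1,0,0,0],[-0.2,0,0,0],[-0.3,0,0,0],[-0.4,0,0,0],[-0.5,0,0,0],[-0.6,0,0,0],[-0.6,0,0,0],[-0.6,0,0,0],[-0.6,0,0,0],[-0.6,0,0,0]])

```text
t: 4.27
tool_pos: [0.5276, -0.2066, 0.0311]
tcp_rot: [0.081, 0.997, -0.0, -0.001]
force: [-5.0, 0.0, 2.7]
gripper_width: -0.0001
grip_force: 2.6
```

Request:
apply_moves(commands=[[-0.1,0,0,0],[-0.2,0,0,0],[-0.3,0,0,0],[-0.4,0,0,0],[-0.4,0,0,0],[-0.4,0,0,0],[-0.4,0,0,0],[-0.4,0,0,0],[-0.4,0,0,0],[-0.4,0,0,0]])

```text
t: 5.1
tool_pos: [0.5276, -0.2066, 0.0309]
tcp_rot: [0.081, 0.997, -0.0, -0.005]
force: [-11.2, 2.4, 7.7]
gripper_width: -0.0001
grip_force: 5.9
```

Request:
apply_moves(commands=[[1,0,0,0],[3,0,0,0],[5,0,0,0],[5,0,-1,0],[5,0,-4,0],[5,0,-8,0],[5,0,-12,0],[5,0,-15,0],[5,0,-15,0],[5,0,-15,0]])

```text
t: 5.93
tool_pos: [0.4867, -0.1996, 0.184]
tcp_rot: [0.081, 0.997, -0.0, 0.004]
force: [-0.8, 0.5, -0.6]
gripper_width: 0.0
grip_force: 0.0
```

```bash
python3 - <<'E'
from h import *
s=snap('top'); w=cloud(s); v,u=np.mgrid[:480,:640]; z=w[...,2]
for n,(a,b,c,d),F,A in (('wide',(190,275,225,290),(594.5,232.5),.206),('narrow',(372,440,220,290),(597,-220),-.163)):
    ax=np.array([np.cos(A),np.sin(A)]); q=w[...,:2]*1000-np.array(F); al=q@ax; la=q@np.array([-ax[1],ax[0]])
    m=(u>a)&(u<b)&(v>c)&(v<d)&(z>.042)&(z<.0525)&(al<-20)
    print(n,m.sum(),np.nanpercentile(al[m],[2,50,98]),np.nanpercentile(la[m],[2,50,98]))
o=sensors.get_obs(); print(o['tool_pos'],o['tcp_rot'])
E
```

```text
wide 268 [-70.2331583  -65.56445647 -60.48894648] [-75.95055583  -1.07197878  75.83564313]
narrow 95 [-58.82409552 -53.87515158 -48.84685171] [-11.80292773  16.11770849  44.63157281]
[ 0.48511201 -0.19936386  0.18233663] [ 8.12499288e-02  9.96691208e-01 -1.01904654e-04  2.25277002e-03]
```

Request:
apply_moves(commands=[[0,3.8,0,-0.04],[-0.1,7.6,0,-0.08],[-0.2,11.4,0,-0.12],[-0.2,15.2,0,-0.16],[-0.3,19,0,-0.2],[-0.4,22.8,0,-0.24],[-0.5,26.6,0,-0.28],[-0.5,30.4,0,-0.32],[-0.6,34.2,0,-0.35],[-0.6,38,0,-0.369]])

```text
t: 6.82
tool_pos: [0.5506, 0.177, 0.1798]
tcp_rot: [-0.104, 0.995, 0.0, -0.001]
force: [0.6, -0.1, -0.5]
gripper_width: 0.0004
grip_force: 0.0
```

Request:
apply_moves(commands=[[-1,2.2,0,0],[-2.2,4.5,0,0],[-2.2,4.5,1,0],[-2.2,4.5,3,0],[-2.2,4.5,5,0],[-2.2,4.5,7,0],[-2.2,4.5,8,0],[-2.2,4.5,8,0],[-2.2,4.5,8,0],[-2.2,4.5,8,0]])

```text
t: 7.65
tool_pos: [0.5636, 0.2238, 0.1019]
tcp_rot: [-0.103, 0.995, 0.0, 0.001]
force: [0.5, -0.3, -0.5]
gripper_width: 0.0003
grip_force: 0.0
```

```bash
python3 - <<'E'
from h import *
s=snap('scene'); cv2.imwrite('pics/s1.png',cv2.resize(s['color'][200:360,260:470,::-1],None,fx=3.5,fy=3.5,interpolation=2))
o=sensors.get_obs(); q=(o['tool_pos'][:2]*1000-[594.5,232.5]); print(o['tool_pos'],q@[.979,.205],q@[-.205,.979])
E
```

```text
[0.56383865 0.22386466 0.10229692] -31.787704130946725 -2.168420252431693
```

View pics/s1.png

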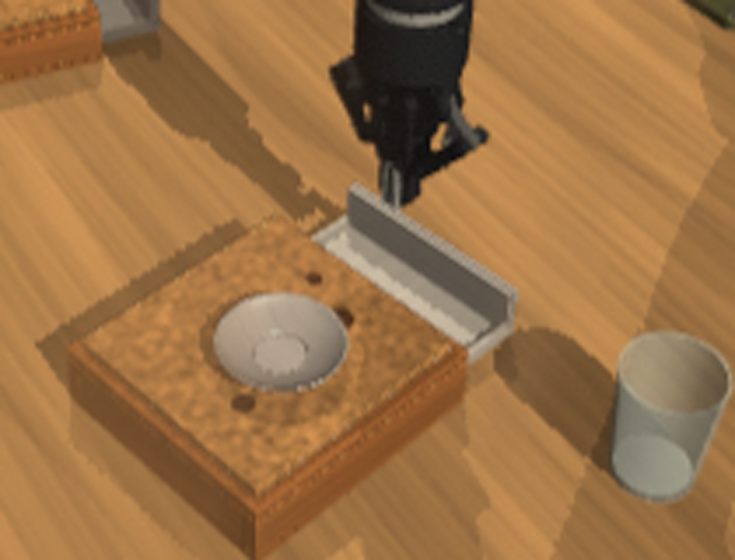

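The crop shows the shut fingertip at about (400,205), hanging above the pocket behind the wide lip, which runs from (350,190) to (510,300). I'll descend into the pocket.

Request:
apply_moves(commands=[[0,0,1,0],[0,0,2,0],[0,0,3,0],[0,0,4,0],[0,0,5,0],[0,0,6,0],[0,0,6.7,0],[0,0,7.2,0],[0,0,7.4,0],[0,0,7.4,0]])

```text
t: 8.53
tool_pos: [0.5628, 0.2234, 0.0268]
tcp_rot: [-0.103, 0.995, -0.0, -0.0]
force: [-0.0, -0.4, 0.0]
gripper_width: 0.0001
grip_force: 0.0
```

Request:
apply_moves(commands=[[0.8,0,0,0],[1.5,0,0,0],[2,0,0,0],[2.6,0,0,0],[3.2,0,0,0],[3.8,0,0,0],[4.4,0,0,0],[5,0,0,0],[5.6,0,0,0],[6.2,0,0,0]])

```text
t: 9.37
tool_pos: [0.502, 0.2107, 0.0275]
tcp_rot: [-0.103, 0.995, 0.0, 0.0]
force: [2.4, 0.7, 1.6]
gripper_width: -0.0001
grip_force: 1.4
```

Request:
apply_moves(commands=[[0.6,0,0,0],[1.2,0,0,0],[1.8,0,0,0],[2.4,0,0,0],[3,0,0,0],[3.5,0,0,0],[3.9,0,0,0],[4.2,0,0,0],[4.4,0,0,0],[4.5,0,0,0]])

```text
t: 10.2
tool_pos: [0.4596, 0.2018, 0.0273]
tcp_rot: [-0.103, 0.995, 0.0, 0.001]
force: [7.0, 0.2, -0.5]
gripper_width: 0.0002
grip_force: 3.3
```

Request:
apply_moves(commands=[[0.1,0,0,0],[0.2,0,0,0],[0.3,0,0,0],[0.4,0,0,0],[0.4,0,0,0],[0.4,0,0,0],[0.4,0,0,0],[0.4,0,0,0],[0.4,0,0,0],[0.4,0,0,0]])

```text
t: 11.03
tool_pos: [0.4596, 0.2019, 0.0274]
tcp_rot: [-0.102, 0.995, 0.001, 0.004]
force: [11.7, 0.6, -5.2]
gripper_width: 0.0002
grip_force: 5.8
```

The tray is at its stop. I'll move about 1.5 cm back off the lip into the pocket, then straight up.

Request:
apply_moves(commands=[[-0.8,0,0,0],[-1.6,0,0,0],[-2,0,0,0],[-2,0,0,0],[-2,0,-1,0],[-2,0,-4,0],[-2,0,-8,0],[-2,0,-12,0],[-2,0,-15,0],[-2,0,-15,0]])

```text
t: 11.87
tool_pos: [0.4759, 0.2064, 0.1833]
tcp_rot: [-0.103, 0.995, 0.002, 0.004]
force: [-0.5, 1.5, 0.9]
gripper_width: 0.0002
grip_force: 0.0
```

Request:
apply_moves(commands=[[0,-3,-1,0],[0,-6,-2,0],[0,-9,-2,0],[0,-12,-2,0],[0,-14,-2,0],[0,-15,-2,0],[0,-15,-2,0],[0,-15,-2,0],[0,-15,-2,0],[0,-15,-2,0]])

```text
t: 12.7
tool_pos: [0.5042, 0.0602, 0.1974]
tcp_rot: [-0.105, 0.995, 0.001, 0.0]
force: [-0.0, -0.1, -0.6]
gripper_width: 0.0003
grip_force: 0.0
```

```bash
python3 - <<'E'
from h import *
s=snap('top'); cv2.imwrite('pics/top1.png',s['color'][...,::-1]); w=cloud(s); v,u=np.mgrid[:480,:640]; z=w[...,2]
for n,(a,b,c,d),F,A in (('wide',(190,300,225,330),(594.5,232.5),.206),('narrow',(372,440,220,290),(597,-220),-.163)):
    ax=np.array([np.cos(A),np.sin(A)]); q=w[...,:2]*1000-np.array(F); al=q@ax; la=q@np.array([-ax[1],ax[0]])
    m=(u>a)&(u<b)&(v>c)&(v<d)&(z>.042)&(z<.0525)&(al<-20)&(abs(la)<80)
    print(n,m.sum(),np.nanpercentile(al[m],[2,50,98]))
o=sensors.get_obs(); print(o['tool_pos'],o['force'],o['t'])
E
```

```text
wide 262 [-158.88418151 -154.07855996 -149.02706815]
narrow 161 [-58.78214217 -54.08078787 -48.79957388]
[0.50433248 0.05988555 0.19737424] [ 0.01778486  0.00725063 -1.44378477] 12.75
```

View pics/top1.png

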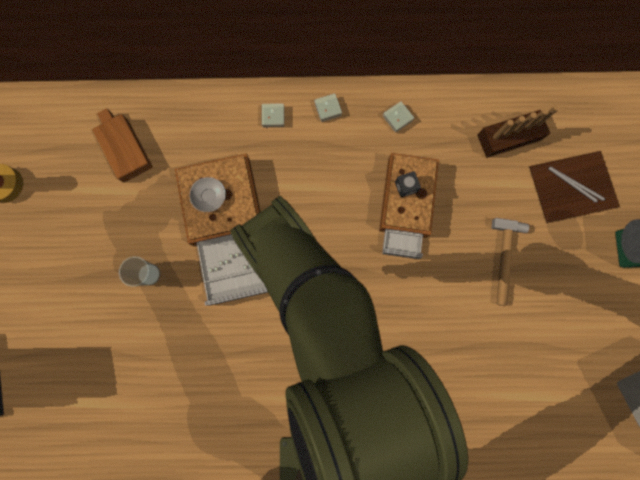

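The picture shows the narrow tray home, lip near (402,255), and the wide tray fully out, lip near (235,297). The bystanders haven't moved and the hand is clear.

```bash
python3 -c "from station import sign_off; print(sign_off())"
```

```text
the job is handed in; nothing more can be done
None
```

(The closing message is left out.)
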